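Hold the ink cartridge down in the chip reader

TASK

Stand the wide black ink cartridge in the socket of the wooden alignment block on the chip reader, latch tab on the side of the block's notch, then press it straight down against the sprung contact plate until its shoulders rest on the block, firmly but without forcing it. Keep it pressed fully home for the three seconds that the chip reading takes, and finish while still holding it down there: do not let it go. Leave the narrow cartridge, the glass cup and the tweezers where they are.

Things in the scene. Friction and masses are not known exactly. Their poses are not given: they have to be found in the camera images.
- cartridge: Wide black ink cartridge standing upright, 100 mm tall, about 0.15 kg. Origin: centre of underside, z up. Neck 52 (x) by 26 mm (y), heights 0 to 40; tank above it 76 (x) by 34 mm (y), heights 40 to 100. The tank's overhanging undersides at its x ends are the shoulders. A latch tab on the tank and a key rib on the neck (6 mm wide, 6 mm out) mark the +x end. Pinch the tank across y.
- latch (a point): Latch tab of the wide cartridge, 12 mm wide, reaching 49 mm from the axis at heights 55 to 91 mm; this point is 45 mm along the cartridge's +x and 90 mm above its underside.
- narrow_cartridge: Narrow black cartridge of the same shape and height, tank only 18 mm (y) by 76 mm (x), standing beside the wide one, either left or right of it. Origin: centre of its underside. Leave it.
- tray: Tin-grey aluminium tray, fixed, 180 (x) by 200 mm (y), walls 40 mm high, open to -x. Origin: centre of underside. The cartridges stand in its drawn-out inner tray, about 115 mm from here towards -x, one near y +46 mm, one near y -46 mm; the inner floor is 7 mm and the inner walls 28 mm above the sill.
- inner_tray (a joint): The inner tray's slide, m: 0 = drawn out 105 mm, larger = farther out. Stiff; need not be moved.
- reader: Chip reader, fixed: aluminium base 136 by 96 by 15 mm, on it the wooden alignment block 116 (x) by 80 mm (y), its top 65 mm above the sill. Origin: centre of underside, z up. Socket in the middle 56 (x) by 30 mm (y), mouth flared by 4 mm. The open notch, 12 mm wide, in its +x wall takes the key rib: cartridge +x goes to reader +x.
- socket (a point): Centre of the socket's mouth, level with the top of the wooden block, 65 mm above the sill; same axes as the reader.
- contact_plate (a joint): Travel of the sprung contact plate in the socket, m, growing downward: 0 = up at rest, 0.008 = the seated cartridge's shoulders rest on the block (fully home). The spring gives 4 N at 0 and 10 N at 0.008 and always pushes back up. A cartridge set down on it without being pushed leaves it at 0.
- plate_top (a point): Centre of the contact plate's upper face, 32 mm below the block's top at rest, 40 mm below when fully home. The cartridge's underside stands on it.
- cup: Frosted glass cup, 66 mm across the rim, 85 mm high, with two swab sticks up to 155 mm. Origin: centre of its underside. Leave it.
- tweezers: Stainless steel tweezers lying flat, 130 mm long along x, 8 mm high. Origin: near the middle, on the sill. Leave them.
Mind the look-alikes: they are no part of the job. What is shaped like the cartridge but red is not meant.

How it is judged:
By the outcome, as a careful person would: the job done as asked, in the order asked, and still so for the second after the job is handed in, while the arm keeps its last pose, push and grip.
It also fails if it takes over 43 s, if anything falls off the work surface, if the arm or the gripper's body presses on something with over 40 N, if the wrist force passes 120 N, or if a joint passes its speed limit or range.

ROBOT

A 6-joint arm with a two-finger parallel gripper is mounted at the origin on the work surface. World frame = base frame: x ahead of the robot, y to its left, z up, the work surface at z = 0. Lengths are in m, angles in degrees, forces in N, time in s.
With the tool pointing down it reaches from about 0.4 to 0.825 m from the base axis. Payload 7 kg.
Tool frame: the origin (TCP) lies between the finger pads; the fingertips stand ctrl.nose_length ahead of it and the grasp point (between the pads) lies 2 mm behind it (ctrl.nose_length is the distance from the TCP to the fingertips, in m); z points along the fingers, y is the line along which they close (so a half turn about z gives the same grasp; the last joint's range is limited). The gripper opens to 88 mm and grips with 3 to 60 N. Pads are 19 mm wide; open, the fingers measure 130 mm over their backs; the gripper's body (78 mm by 193 mm) begins 47 mm behind the grasp point.
Start: joints at [86.58, 20.546, 0.682, 0, -70.136, -16.507], TCP at [0.23, 0.635, 0.244] pointing down, gripper open.
Joint ranges: [-176.03, 176.03], [-82.01, 121.73], [-58.28, 71.71], [-173.87, 95.51], [-174.79, -0.11], [-173.66, 173.66]. Speed limits (degrees/s): [136.94, 136.94, 172.46, 180, 180, 180].

INTERFACE

Orientations are given as [roll, pitch, yaw] about the fixed x, y, z axes, in that order (R = Rz(yaw) Ry(pitch) Rx(roll)).
In Python, from plant import ctrl gives the robot as it stands.
- The arm moves only by the tool apply_moves, never from a script. Its argument "commands" is a list of rows, each a list of 3 entries, a list of its own where there are three numbers: the shift along the world's x, y, z in cm, then the turn about the world's z in rad, then the closure, from 0 (fully open) to 1 (shut). In form: [[[x, y, z], turn, jaw], ...]. A call has 1 to 20 rows; each row is the pose to reach, as a shift and turn from the pose commanded when the call began; what a row does not reach only later rows make up. A row lasts 1/12 s, in which the tool goes at most 41.7 mm and 7.16 degrees, less where a joint would pass 70% of its speed; a pose out of reach is approached as far as the arm can. A call with a gripper value outside its range is refused whole. The fingers move at their own pace and stop on an object; the grip force is fixed at half the most. Time passes only in rows, so rows that repeat a pose let the fingers close. It gives the time, the measured TCP pose, the force, the opening and the grip force at its end, in the units of the state.
- ctrl.get_obs(): the state, without advancing time (a new reading comes with each control period).
- ctrl.snapshot(name): name is "scene" or "top"; returns a dict with "img" (400x640x3 uint8, red, green, blue), "fx", "fy", "cx", "cy" (pixels), "T" (4x4, takes a point from camera to world coordinates). Camera axes: x right, y up, looking along -z (the intrinsics and any distortion apply to the point x, -y, -z); pixel columns grow to the right and rows downward; lengths in m; the calibration is good to about 2 mm. A picture is of the moment at which its call begins. There is no depth.
- ctrl.close_job(): hands the job in; it is judged then, once.
Trained networks look in a picture, given as the dict that the camera call returned (one of the last four; its "shot" number tells which), for a name from the list of things; names that differ only in an ending like _2 or _b are one class to them, and where a whole thing is asked for, a point or a joint stands for the part that bears it (a point fixed in the world has none). Each returns a list of dicts, best first, with "score" (0 to 1); they miss things now and then, are a little off and sometimes report something else, mostly with a low value. They report only what shows in the picture. A call takes as long as a camera call. They do not tell look-alikes from the thing itself.
- ctrl.search_frame(picture, target): "at" ([column, row] in pixels, amid what is visible of it).
- ctrl.spot_point(picture, target): "at" ([column, row] in pixels: a listed point, or the origin of a listed thing).
The state is a dict: "clock": time; "joint_pos": joint angles; "qvel": joint speeds; "tau": joint torques, N m; "tool_pos": TCP position; "orientation": TCP orientation; "force": force on the tool from outside, world axes, zero at the start; "moment": the same for the moment, N m; "opening": finger opening in m; "gripper_force": force on a finger pad.
Only numpy, scipy, OpenCV 4.12 (cv2) and the standard library are available. Lean on these libraries where they do the work, as an engineer would, in place of code of your own. Each camera call takes 0.05 s, during which the arm holds its last target. There are 200 camera calls.

## Working session

There is one attempt and no reset: what is moved stays moved. The work goes in short steps, Python scripts to look and compute and a tool call to move; the robot and the scene stay as the last step left them, time stands still between calls to the robot, and variables do not carry over. Pictures are saved under pics/ and viewed, at most 10 in all, crops included, and the job is handed in when it is done.

Besides the shell and the picture viewer there is one more tool, called after "Request:" as name([rows], argument=value, ...), one row to a line, values as JSON. apply_moves: Moves the arm, as the interface text tells. Its arguments: {"type":"object","properties":{"commands":{"type":"array"}},"required":["commands"]}

```bash
mkdir -p pics
cat > h.py <<'E'
import numpy as np, cv2
from plant import ctrl
def snap(n,f=None):
    s=ctrl.snapshot(n)
    if f: cv2.imwrite('pics/'+f,s['img'][:,:,::-1])
    return s
def ray(s,uv):
    d=np.array([(uv[0]-s['cx'])/s['fx'],-(uv[1]-s['cy'])/s['fy'],-1.])
    T=np.array(s['T']); return T[:3,3],T[:3,:3]@d
def atz(s,uv,z):
    o,d=ray(s,uv); return o+d*(z-o[2])/d[2]
def proj(s,p):
    T=np.array(s['T']); c=T[:3,:3].T@(np.array(p)-T[:3,3]); return [s['cx']+s['fx']*c[0]/-c[2], s['cy']-s['fy']*c[1]/-c[2]]
def tri(rs):
    A=np.zeros((3,3));b=np.zeros(3)
    for o,d in rs:
        d=d/np.linalg.norm(d);M=np.eye(3)-np.outer(d,d);A+=M;b+=M@o
    return np.linalg.solve(A,b)
E
python3 - <<'E'
from h import *
ss={n:snap(n,n+'0.png') for n in('scene','top')}
for n,s in ss.items(): print(n,{k:s[k] for k in s if k!='img'})
for t in ['cartridge','latch','narrow_cartridge','tray','reader','socket','plate_top','cup','tweezers']:
    for n,s in ss.items():
        print(t,n,[(np.round(r['at'],1).tolist(),round(r['score'],2)) for r in ctrl.spot_point(s,t)][:4])
print(ctrl.get_obs(),ctrl.nose_length)
E
```

```text
scene {'fx': 414.18085351269593, 'fy': 414.18085351269593, 'cx': 320.8164211003826, 'cy': 200.92390603989844, 'T': array([[-0.71785341, -0.34879173,  0.60252039,  1.08159814],
       [ 0.69600094, -0.37993822,  0.60928617,  0.42824797],
       [ 0.01640654,  0.85673291,  0.51549932,  0.53328067],
       [ 0.        ,  0.        ,  0.        ,  1.        ]]), 'shot': 1}
top {'fx': 373.6530989821694, 'fy': 373.6530989821694, 'cx': 320.0907837402789, 'cy': 202.34875617112726, 'T': array([[-0.05533592,  0.97080805, -0.23338736,  0.40136372],
       [-0.9984541 , -0.05257802,  0.01802674, -0.07594553],
       [ 0.00522946,  0.2340241 ,  0.97221673,  0.85387238],
       [ 0.        ,  0.        ,  0.        ,  1.        ]]), 'shot': 2}
cartridge scene [([394.2, 222.8], 0.73), ([409.9, 250.0], 0.69), ([408.4, 322.1], 0.39)]
cartridge top [([290.6, 297.4], 0.62), ([222.2, 241.5], 0.6), ([349.4, 216.2], 0.42)]
latch scene [([411.6, 250.3], 0.79), ([384.7, 193.4], 0.71)]
latch top [([298.7, 275.6], 0.71), ([211.1, 211.9], 0.62), ([459.7, 234.4], 0.23), ([185.3, 249.6], 0.16)]
narrow_cartridge 
[... 522 characters left out ...]
([460.3, 232.9], 0.65)]
{'clock': 1.0, 'joint_pos': array([ 8.65782614e+01,  2.05465412e+01,  6.82266111e-01, -6.28974934e-04,
       -7.01363268e+01, -1.65094265e+01]), 'qvel': array([ 0.0366377 , -0.01652383,  0.00565659,  0.03393273, -0.04145252,
       -0.02764676]), 'tau': array([-7.24273923e-04, -5.82388222e+01,  2.93304044e+01,  7.00264111e+00,
        1.24491344e-02, -9.04349406e-06]), 'tool_pos': array([0.2300798 , 0.6345527 , 0.24355956]), 'orientation': array([ 1.79999255e+02,  3.96115083e-04, -1.99313788e+01]), 'force': array([0.24439843, 0.05351785, 0.65863673]), 'moment': array([-0.04130355, -0.07251654,  0.00322574]), 'gripper_force': 0.0, 'opening': 0.08733402258675535} 0.017
```

View pics/scene0.png

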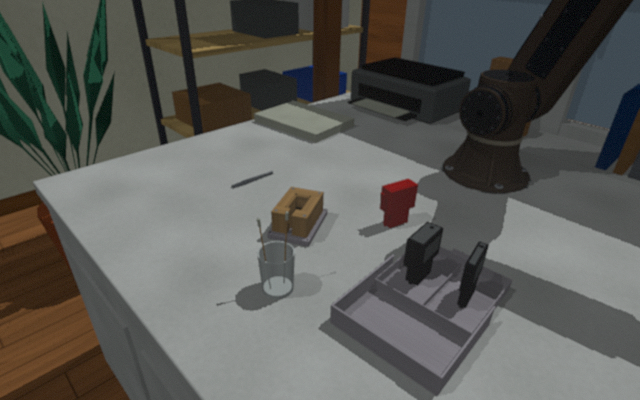

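View pics/top0.png

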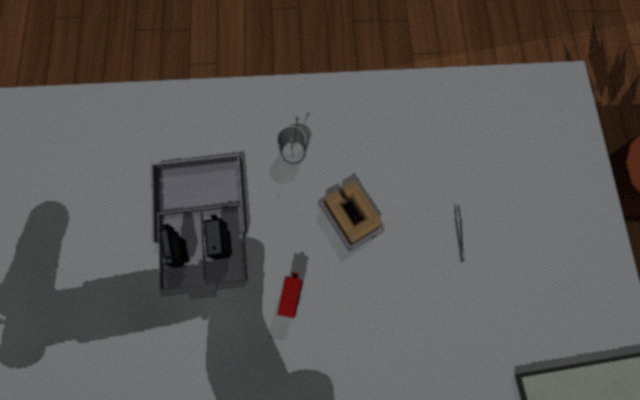

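The wide black cartridge is at about (423,252) in scene and (217,237) in top. The narrow one is at (474,272) / (173,245) and the red decoy at (398,203) / (290,296). The reader is at (351,212) in top, with its notch at the upper left (346,188).

Run:
```python
from h import *
s=snap('scene');t=snap('top')
def T(a,b,n):
    p=tri([ray(s,a),ray(t,b)]);print(n,p.round(4),'res',np.round(np.array(proj(s,p))-a,1),np.round(np.array(proj(t,p))-b,1))
T((409.9,250),(222.2,241.5),'cart'); T((411.6,250.3),(211.1,211.9),'latch');T((465.9,297.1),(186.5,252.2),'narrow')
T((408,322.2),(201,201.2),'tray');T((295.9,226.6),(353,216),'reader');T((296.9,222.9),(352,214.9),'plate');T((276.5,289.6),(293.4,152.1),'cup');T((253,179.1),(460.3,232.9),'tweez')
print('socket',atz(t,(353.1,210.7),.065),'latch',atz(t,(211.1,211.9),.097),'cart',atz(t,(222.2,241.5),.007), atz(s,(411.6,250.3),.097))
def crop(p,x0,y0,w,h,k): return cv2.resize(p['img'][y0:y0+h,x0:x0+w,::-1],None,fx=k,fy=k,interpolation=cv2.INTER_CUBIC)
a=crop(t,150,140,100,150,4);b=crop(t,305,165,100,100,4)
b=cv2.copyMakeBorder(b,0,200,0,0,cv2.BORDER_CONSTANT)
cv2.imwrite('pics/ct.png',np.hstack([a,b]))
a=crop(s,385,210,100,110,4);b=crop(s,255,175,100,110,4)
cv2.imwrite('pics/cs.png',np.hstack([a,b]))
```

```text
cart [0.5227 0.1147 0.0596] res [4.9 0.2] [ 3.6 -2.5]
latch [0.574  0.1364 0.0988] res [-0.6 -0. ] [-0.4  0.3]
narrow [0.5049 0.219  0.0029] res [-1.4 -0. ] [-1.   0.5]
tray [0.6253 0.1849 0.0009] res [1.5 0.1] [ 0.9 -0.6]
reader [ 0.5711 -0.1675 -0.0075] res [0.1 0. ] [ 0. -0.]
plate [ 0.5712 -0.1639  0.0047] res [-0. -0.] [-0.  0.]
cup [ 0.7363 -0.0336 -0.0035] res [-0.2 -0. ] [-0.1  0.1]
tweez [ 0.5154 -0.4098  0.0008] res [-0.4 -0.1] [-0.4  0.4]
socket [ 0.56834644 -0.16077435  0.065     ] latch [0.5749624  0.13615898 0.097     ] cart [0.52538023 0.13537675 0.007     ] [0.57124881 0.13591731 0.097     ]
```

View pics/ct.png

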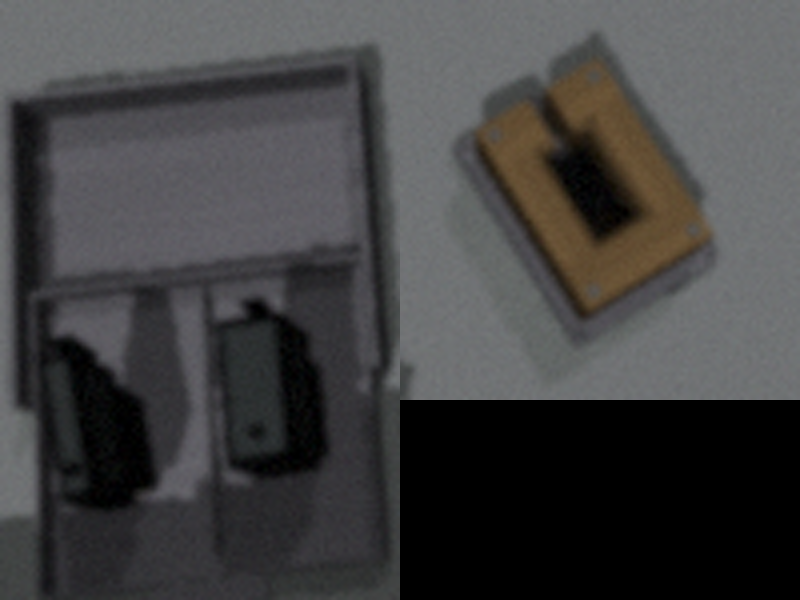

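View pics/cs.png

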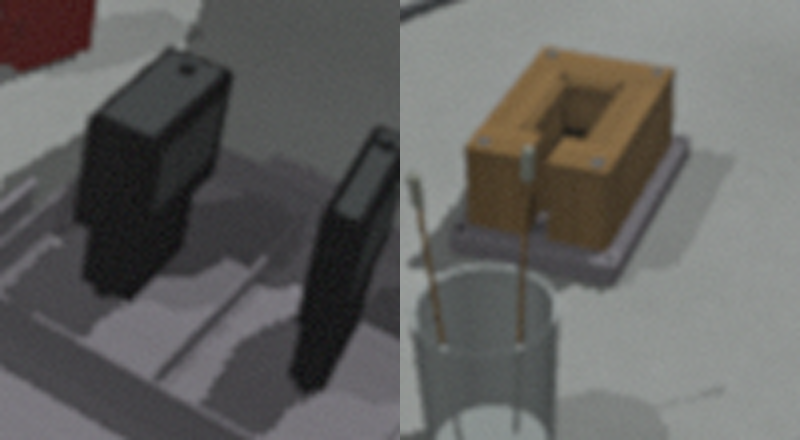

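```bash
cat > fit.py <<'E'
from h import *
from scipy.optimize import least_squares
def fit(obs,x0):  # obs: list (cam, uv, local xyz); x = x,y,yaw(deg),z
    def P(x,l):
        c,s=np.cos(np.radians(x[2])),np.sin(np.radians(x[2])); return [x[0]+c*l[0]-s*l[1],x[1]+s*l[0]+c*l[1],x[3]+l[2]]
    f=lambda x:np.concatenate([np.array(proj(s,P(x,l)))-uv for s,uv,l in obs])
    r=least_squares(f,x0,x_scale=[.01,.01,1,.01],loss='soft_l1'); return r.x.round(4),r.fun.reshape(-1,2).round(1).tolist()
E
python3 - <<'E'
from fit import *
s=snap('scene');t=snap('top')
A=lambda u,v:(150+u/4,140+v/4); B=lambda u,v:(305+(u-400)/4,165+v/4); C=lambda u,v:(385+u/4,210+v/4); D=lambda u,v:(255+(u-400)/4,175+v/4)
h=lambda x,y,z:[(x,y,z),(x,-y,z),(-x,-y,z),(-x,y,z)]
# order: +x+y, +x-y, -x-y, -x+y
ct=[(t,A(*p),l) for p,l in zip([(218,323),(271,317),(288,458),(232,468)],h(.038,.017,.1))]
cs=[(s,C(*p),l) for p,l in zip([(155,135),(97,112),(170,48),(231,72)],h(.038,.017,.1))]
bt=[(t,B(*p),l) for p,l in zip([(475,130),(602,55),(714,235),(585,313)],h(.058,.04,.065))]
bs=[(s,D(*p),l) for p,l in zip([(603,168),(466,147),(546,47),(675,70)],h(.058,.04,.065))]
for o in(ct,cs,ct+cs): print('cart',*fit(o,[.53,.13,0,.007]))
for o in(bt,bs,bt+bs): print('block',*fit(o,[.57,-.165,30,0]))
E
```

```text
cart [ 0.5269  0.1419  5.8297 -0.0412] [[-0.9, 0.9], [1.6, 0.0], [0.8, -0.4], [-1.3, -0.3]]
cart [ 0.4376  0.0855  4.4014 -0.0569] [[0.3, 0.6], [-0.2, -0.6], [0.3, -0.1], [-0.4, 0.1]]
cart [5.1980e-01 1.2880e-01 5.6167e+00 5.0000e-03] [[-1.2, -0.2], [2.3, -1.2], [1.5, 0.6], [-1.6, 0.7], [0.3, 2.6], [-2.6, 0.6], [-0.2, -1.5], [1.3, -0.6]]
block [ 5.67900e-01 -1.60900e-01  2.71786e+01  4.70000e-03] [[-0.1, -0.6], [-0.4, 0.4], [0.1, 0.4], [0.4, -0.2]]
block [ 5.54400e-01 -1.76900e-01  2.71943e+01 -1.59000e-02] [[0.3, 1.0], [-0.0, -0.7], [0.2, -0.1], [-0.5, -0.1]]
block [ 5.68900e-01 -1.61300e-01  2.72566e+01 -2.90000e-03] [[-0.0, -0.1], [-0.7, 0.9], [-0.3, 0.5], [0.2, -0.2], [0.2, 1.4], [-1.1, -0.5], [-0.4, -0.5], [-0.1, -0.3]]
```

Request:
apply_moves([
  [[29.3, -50.5, 0], 0.446, 0],
  [[29.3, -50.5, 0], 0.446, 0],
  [[29.3, -50.5, 0], 0.446, 0],
  [[29.3, -50.5, 0], 0.446, 0],
  [[29.3, -50.5, 0], 0.446, 0],
  [[29.3, -50.5, 0], 0.446, 0],
  [[29.3, -50.5, 0], 0.446, 0],
  [[29.3, -50.5, 0], 0.446, 0],
  [[29.3, -50.5, 0], 0.446, 0],
  [[29.3, -50.5, 0], 0.446, 0],
  [[29.3, -50.5, 0], 0.446, 0],
  [[29.3, -50.5, 0], 0.446, 0],
  [[29.3, -50.5, 0], 0.446, 0],
  [[29.3, -50.5, 0], 0.446, 0],
  [[29.3, -50.5, 0], 0.446, 0],
  [[29.3, -50.5, 0], 0.446, 0],
  [[29.3, -50.5, 0], 0.446, 0],
])

```text
clock: 2.62
tool_pos: [0.5231, 0.1292, 0.2435]
orientation: [-180.0, 0.0, 5.5]
force: [-0.3, 0.3, 0.8]
opening: 0.0878
gripper_force: 0.0
```

Run:
```python
from h import *
s=snap('scene');t=snap('top')
k=lambda p,x,y,w,h:cv2.resize(p['img'][y:y+h,x:x+w,::-1],None,fx=2.5,fy=2.5,interpolation=cv2.INTER_CUBIC)
cv2.imwrite('pics/g1.png',np.hstack([k(s,350,140,160,200),k(t,130,130,160,200)]))
for n,p in(('s',s),('t',t)):
  for q in('cartridge','latch'): print(n,q,[(np.round(r['at'],1).tolist(),round(r['score'],2)) for r in ctrl.spot_point(p,q)][:4])
```

```text
s cartridge [([416.7, 275.8], 0.92)]
s latch [([410.9, 247.3], 0.77), ([385.3, 193.6], 0.71)]
t cartridge [([292.5, 294.6], 0.85), ([223.2, 240.5], 0.68)]
t latch [([298.4, 275.6], 0.61)]
```

View pics/g1.png

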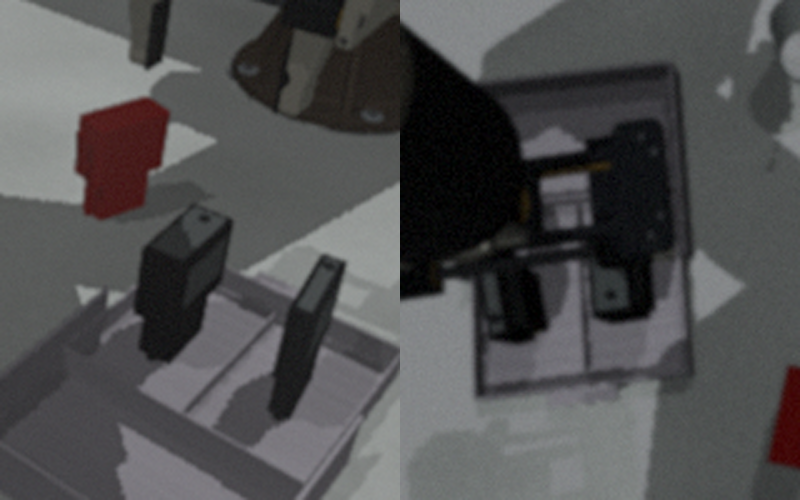

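The open gripper is above the wide cartridge, whose tank is at about (425,250) in scene. The view is clear, so I'll refine the position.

Run:
```python
from fit import *
s=snap('scene');t=snap('top')
print(atz(s,(416.7,275.8),.007),atz(t,(223.2,240.5),.007),tri([ray(s,(416.7,275.8)),ray(t,(223.2,240.5))]),atz(s,(411,248.8),.097))
E2=lambda u,v:(350+u/2.5,140+v/2.5)
A=lambda u,v:(150+u/4,140+v/4)
h=lambda x,y,z:[(x,y,z),(x,-y,z),(-x,-y,z),(-x,y,z)]
ct=[(t,A(*p),l) for p,l in zip([(218,323),(271,317),(288,458),(232,468)],h(.038,.017,.1))]
cs=[(s,E2(*p),l) for p,l in zip([(184,258),(143,244),(193,204),(233,218)],h(.037,.016,.1))]
# fix z via strong prior: fit scene only with z=.007
from scipy.optimize import least_squares
for o in (cs,ct,cs+ct):
  def f(x):
    c,q=np.cos(x[2]),np.sin(x[2])
    return np.concatenate([np.array(proj(p,[x[0]+c*l[0]-q*l[1],x[1]+q*l[0]+c*l[1],.007+l[2]]))-uv for p,uv,l in o])
  r=least_squares(f,[.52,.13,.1],x_scale=[.01,.01,.02]);print(r.x,r.fun.round(1))
```

```text
[0.52447297 0.12864447 0.007     ] [0.52753999 0.13312423 0.007     ] [0.52754498 0.13140657 0.01054073] [0.56851742 0.13274151 0.097     ]
[0.52032897 0.12845574 0.08731641] [-0.3  1.7 -0.2 -0.1  0.4 -1.5  0.1 -0.5]
[0.51954183 0.12878202 0.1141377 ] [-1.7 -0.1  1.7 -1.3  1.6  0.5 -1.5  0.9]
[0.519853   0.12851351 0.10009376] [ 0.2  1.7  0.2 -0.   0.2 -1.6  0.1 -0.7 -1.4 -0.4  2.1 -1.4  1.4  0.5
 -1.7  0.6]
```

Request:
apply_moves([
  [[-0.1, 0, -4], 0, 0],
  [[-0.1, 0, -8], 0, 0],
  [[-0.1, 0, -11.5], 0, 0],
  [[-0.1, 0, -14], 0, 0],
  [[-0.1, 0, -15.5], 0, 0],
  [[-0.1, 0, -16.3], 0, 0],
  [[-0.1, 0, -16.3], 0, 0],
  [[-0.1, 0, -16.3], 0, 0.4],
  [[-0.1, 0, -16.3], 0, 0.6],
  [[-0.1, 0, -16.3], 0, 1],
  [[-0.1, 0, -16.3], 0, 1],
  [[-0.1, 0, -16.3], 0, 1],
  [[-0.1, 0, -16.3], 0, 1],
  [[-0.1, 0, -16.3], 0, 1],
  [[-0.1, 0, -16.3], 0, 1],
])

```text
clock: 4.27
tool_pos: [0.5221, 0.1296, 0.0807]
orientation: [-180.0, -0.0, 5.6]
force: [0.3, -0.3, 0.7]
opening: 0.0401
gripper_force: 0.0
```

Request:
apply_moves([
  [[0, 0, 0], 0, 1],
  [[0, 0, 0], 0, 1],
  [[0, 0, 0], 0, 1],
  [[0, 0, 0], 0, 1],
])

```text
clock: 4.6
tool_pos: [0.5221, 0.1295, 0.0806]
orientation: [180.0, 0.0, 5.6]
force: [-0.0, -0.4, 2.0]
opening: 0.0339
gripper_force: 30.0
```

Request:
apply_moves([
  [[0, 0, 1], 0, 1],
  [[0, 0, 3], 0, 1],
  [[0, 0, 6], 0, 1],
  [[0, 0, 9], 0, 1],
  [[0, 0, 12], 0, 1],
  [[0.5, -3, 12.5], 0.04, 1],
  [[1, -6, 12.5], 0.08, 1],
  [[1.5, -9.5, 12.5], 0.12, 1],
  [[2, -13, 12.5], 0.16, 1],
  [[2.6, -16.5, 12.5], 0.21, 1],
  [[3.2, -20, 12.5], 0.26, 1],
  [[3.8, -23.5, 12], 0.31, 1],
  [[4.2, -26.5, 11.5], 0.35, 1],
  [[4.5, -28.3, 11], 0.377, 1],
  [[4.6, -29.0, 10.5], 0.377, 1],
  [[4.6, -29.0, 10.5], 0.377, 1],
  [[4.6, -29.0, 10.5], 0.377, 1],
  [[4.6, -29.0, 10.5], 0.377, 1],
])

```text
clock: 6.1
tool_pos: [0.5681, -0.1597, 0.186]
orientation: [180.0, -0.0, 27.2]
force: [0.1, -0.2, -2.3]
opening: 0.034
gripper_force: 30.0
```

Run:
```python
from h import *
s=snap('scene');t=snap('top')
k=lambda p,x,y,w,h:cv2.resize(p['img'][y:y+h,x:x+w,::-1],None,fx=4,fy=4,interpolation=cv2.INTER_CUBIC)
cv2.imwrite('pics/g2.png',np.hstack([k(s,250,110,100,140),k(t,300,130,100,140)]))
for n,p in(('s',s),('t',t)):
  for q in('cartridge','latch','socket'): print(n,q,[(np.round(r['at'],1).tolist(),round(r['score'],2)) for r in ctrl.spot_point(p,q)][:4])
o=ctrl.get_obs();print(o['tool_pos'],o['orientation'],o['force'],o['moment'],o['opening'])
```

```text
s cartridge [([301.1, 183.4], 0.97)]
s latch [([385.1, 191.4], 0.89), ([292.2, 152.2], 0.75)]
s socket [([300.6, 200.5], 0.8)]
t cartridge [([352.9, 204.8], 0.62), ([292.1, 293.9], 0.59)]
t latch [([298.9, 274.0], 0.57)]
t socket [([354.2, 209.2], 0.61), ([353.0, 207.5], 0.29)]
[ 0.56817194 -0.16002863  0.18577423] [ 1.79992006e+02 -1.69504123e-02  2.72616102e+01] [ 0.65388981 -0.05473422 -0.60838282] [-0.08027798 -0.06049365  0.04392195] 0.033887764718293086
```

View pics/g2.png

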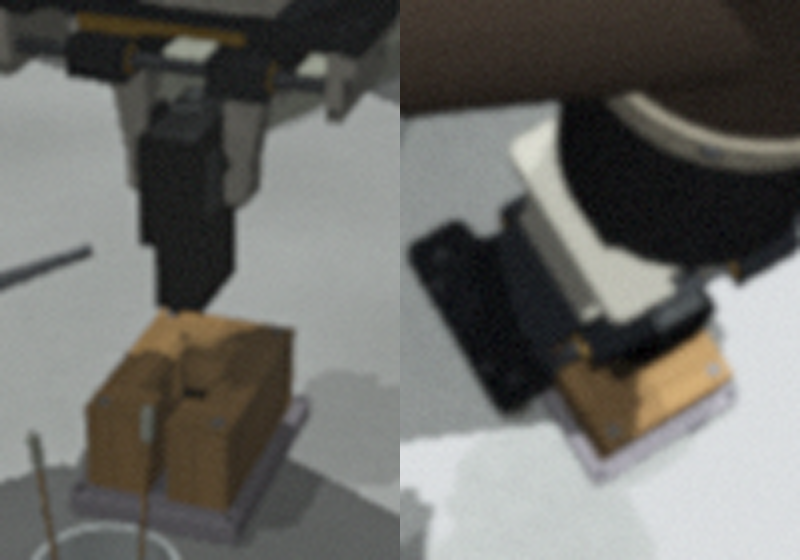

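The cartridge is held above the block: neck bottom at about (295,187) in scene, latch side toward the notch at (291,215). I'll measure the alignment numerically.

Run:
```python
from fit import *
from scipy.optimize import least_squares
s=snap('scene');t=snap('top')
B=lambda u,v:(305+(u-400)/4,165+v/4); D=lambda u,v:(255+(u-400)/4,175+v/4)
h=lambda x,y,z:[(x,y,z),(x,-y,z),(-x,-y,z),(-x,y,z)]
bt=[(t,B(*p),l) for p,l in zip([(475,130),(602,55),(714,235),(585,313)],h(.058,.04,.065))]
bs=[(s,D(*p),l) for p,l in zip([(603,168),(466,147),(546,47),(675,70)],h(.058,.04,.065))]
def fz(o,z,x0):
  def f(x):
    c,q=np.cos(x[2]),np.sin(x[2])
    return np.concatenate([np.array(proj(p,[x[0]+c*l[0]-q*l[1],x[1]+q*l[0]+c*l[1],z+l[2]]))-uv for p,uv,l in o])
  r=least_squares(f,x0,x_scale=[.01,.01,.02]);return r.x[0].round(4),r.x[1].round(4),np.degrees(r.x[2]).round(1)
for o in(bs,bt,bs+bt): print('block',fz(o,0,[.57,-.16,.47]))
print('net socket t',atz(t,(353.1,210.7),.065),'cart net',atz(s,(301.1,183.4),.1122),'latch',atz(s,(292.2,152.2),.2022))
tp=np.array([.5682,-.1600]);print('expected latch',tp+.045*np.array([np.cos(.476),np.sin(.476)]))
# silhouette: model hull projections vs dark mask, below the fingers
im=cv2.GaussianBlur(cv2.cvtColor(s['img'],cv2.COLOR_RGB2GRAY),(0,0),.7)
sub=im[150:195,275:320]
print(sub[::4,::2])
def mask(x,y,yaw,z):
  m=np.zeros((400*8,640*8),np.uint8);c,q=np.cos(yaw),np.sin(yaw)
  for X0,X1,Y,Z0,Z1 in((-.026,.026,.013,0,.04),(-.038,.038,.017,.04,.1),(.026,.032,.003,0,.04),(.038,.049,.006,.055,.091)):
    P=[proj(s,[x+c*a-q*b,y+q*a+c*b,z+e]) for a in(X0,X1) for b in(-Y,Y) for e in(Z0,Z1)]
    cv2.fillConvexPoly(m,cv2.convexHull((np.array(P)*8+4).round().astype(np.int32)),255)
  return cv2.resize(m,(640,400),interpolation=cv2.INTER_AREA)[165:193,280:314]/255.
g=im[165:193,280:314].astype(float)
res=[]
for dx in np.arange(-8,9,1):
  for dy in np.arange(-4,5,1):
    m=mask(tp[0]+.001*(dx*.889-dy*.458),tp[1]+.001*(dx*.458+dy*.889),.4758,.1122)
    res.append((np.corrcoef(m.ravel(),np.minimum(g,80).ravel())[0,1],dx,dy))
res.sort();print(res[:8])
```

```text
block (np.float64(0.5711), np.float64(-0.1576), np.float64(27.5))
block (np.float64(0.5689), np.float64(-0.1614), np.float64(27.2))
block (np.float64(0.5692), np.float64(-0.1605), np.float64(27.3))
net socket t [ 0.56834644 -0.16077435  0.065     ] cart net [ 0.57010234 -0.14937752  0.1122    ] latch [ 0.60871615 -0.13071098  0.2022    ]
expected latch [ 0.60819757 -0.13937976]
[[162 163 163 127  67  32  28  27  28  28  29  29  28  35  40  34  59  80
   77  63 123 155 154]
 [163 163 163 131  74  33  28  28  29  29  28  28  28  36  39  48  77  81
   77  67 125 155 154]
 [161 161 161 160 139  52  27  29  29  27  28  29  30  37  39  50  79  81
   73  96 145 155 155]
 [160 160 159 161 147  56  28  29  29  29  29  31  29  37  36  30  41 109
  148 159 159 158 157]
 [159 160 159 161 146  60  26  27  29  29  30  29  30  29  29  28  40 128
  162 161 162 162 161]
 [160 159 158 160 149  82  44  30  29  28  30  28  29  31  29  28  37 131
  165 164 166 166 166]
 [158 159 159 160 159 160 146  61  27  27  29  29  28  29  29  29  40 132
  166 166 166 166 166]
 [158 158 158 159 159 160 146  62  27  2
[... 248 characters left out ...]
3]
 [159 159 159 161 163 161 146 121 114 112 114 117 115 119 120 120 115 119
  127 132 135 139 149]
 [159 160 161 161 153 127 114 115 120 116  95  95 105 107 103  87  72  60
   57  56  56  56  56]]
[(np.float64(-0.9394310210647202), np.int64(-5), np.int64(-1)), (np.float64(-0.9393094789557752), np.int64(-6), np.int64(-2)), (np.float64(-0.9392914814967724), np.int64(-5), np.int64(-2)), (np.float64(-0.9392367503420648), np.int64(-7), np.int64(-2)), (np.float64(-0.938496946428238), np.int64(-6), np.int64(-1)), (np.float64(-0.937275999647529), np.int64(-4), np.int64(-1)), (np.float64(-0.9372260832392212), np.int64(-8), np.int64(-2)), (np.float64(-0.9364034717080292), np.int64(-7), np.int64(-1))]
```

Request:
apply_moves([
  [[0, 0, 1], -0.1, 1],
  [[0, 0, 1], -0.22, 1],
  [[0, 0, 1], -0.34, 1],
  [[0, 0, 1], -0.46, 1],
  [[0, 0, 1], -0.58, 1],
  [[0, 0, 1], -0.7, 1],
  [[0, 0, 1], -0.82, 1],
  [[0, 0, 1], -0.94, 1],
  [[0, 0, 1], -1.06, 1],
  [[0, 0, 1], -1.16, 1],
  [[0, 0, 1], -1.22, 1],
  [[0, 0, 1], -1.26, 1],
  [[0, 0, 1], -1.26, 1],
  [[0, 0, 1], -1.26, 1],
])

```text
clock: 7.77
tool_pos: [0.568, -0.1605, 0.1955]
orientation: [180.0, 0.0, -44.9]
force: [-0.4, -0.4, -1.2]
opening: 0.0337
gripper_force: 30.0
```

Run:
```python
from h import *
s=snap('scene')
o=ctrl.get_obs();print(o['tool_pos'],o['orientation'],o['joint_pos'][5])
x,y,z=o['tool_pos'];z-=.0736;yaw=np.radians(o['orientation'][2]);c,q=np.cos(yaw),np.sin(yaw)
im=s['img'][:,:,::-1].copy();g=cv2.cvtColor(s['img'],cv2.COLOR_RGB2GRAY).astype(float)
W=lambda a,b,e:proj(s,[x+c*a-q*b,y+q*a+c*b,z+e])
# edges at heights: along model near-face line (y side facing camera) find dark/bright crossing in x
def edge(a0,a1,b,e):
    A=np.linspace(a0,a1,161);P=np.array([W(a,b,e) for a in A],np.float32)
    v=cv2.remap(g.astype(np.float32),P[:,0].reshape(1,-1),P[:,1].reshape(1,-1),cv2.INTER_LINEAR)[0]
    v=cv2.GaussianBlur(v.reshape(1,-1),(0,0),6)[0]
    i=np.argmax(np.abs(np.diff(v))[3:-3])+3;return round(A[i]*1000,1),round(float(v[0])),round(float(v[-1]))
side=1 # +y local toward the camera?
for b in(.013,-.013):
  for e in(.008,.016,.024,.032): print('neck',b,e,edge(-.040,-.014,b,e),edge(.014,.045,b,e))
for b in(.017,-.017):
  for e in(.046,.06,.07): print('tank',b,e,edge(-.052,-.026,b,e),edge(.026,.062,b,e))
cv2.imwrite('pics/g3.png',cv2.resize(im[100:225,245:365],None,fx=4.5,fy=4.5,interpolation=cv2.INTER_CUBIC))
```

```text
[ 0.56808101 -0.16045251  0.19557167] [ 1.79999392e+02 -1.45374510e-03 -4.48782826e+01] 41.931578652331204
neck 0.013 0.008 (np.float64(-27.2), 164, 30) (np.float64(28.9), 30, 158)
neck 0.013 0.016 (np.float64(-28.0), 165, 29) (np.float64(29.1), 28, 158)
neck 0.013 0.024 (np.float64(-28.0), 165, 31) (np.float64(29.1), 28, 158)
neck 0.013 0.032 (np.float64(-27.6), 162, 30) (np.float64(29.1), 26, 158)
neck -0.013 0.008 (np.float64(-27.3), 165, 31) (np.float64(31.4), 31, 158)
neck -0.013 0.016 (np.float64(-27.0), 164, 32) (np.float64(31.8), 29, 158)
neck -0.013 0.024 (np.float64(-27.2), 145, 30) (np.float64(31.6), 30, 158)
neck -0.013 0.032 (np.float64(-37.9), 122, 28) (np.float64(39.2), 30, 159)
tank 0.017 0.046 (np.float64(-38.5), 156, 27) (np.float64(35.7), 26, 159)
tank 0.017 0.06 (np.float64(-38.7), 154, 48) (np.float64(42.6), 43, 159)
tank 0.017 0.07 (np.float64(-39.5), 153, 49) (np.float64(44.0), 41, 157)
tank -0.017 0.046 (np.float64(-38.0), 153, 46) (np.float64(46.7), 47, 160)
tank -0.017 0.06 (np.float64(-39.2), 154, 49) (np.float64(48.7), 47, 157)
tank -0.017 0.07 (np.float64(-39.0), 157, 44) (np.float64(39.3), 48, 156)
```

View pics/g3.png

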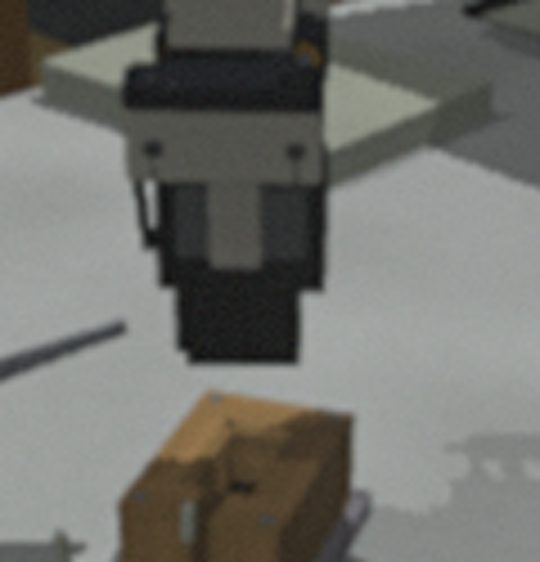

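Request:
apply_moves([
  [[0.25, 0.05, 0], 0.12, 1],
  [[0.25, 0.05, 0], 0.24, 1],
  [[0.25, 0.05, 0], 0.36, 1],
  [[0.25, 0.05, 0], 0.48, 1],
  [[0.25, 0.05, 0], 0.6, 1],
  [[0.25, 0.05, 0], 0.72, 1],
  [[0.25, 0.05, 0], 0.84, 1],
  [[0.25, 0.05, 0], 0.96, 1],
  [[0.25, 0.05, 0], 1.06, 1],
  [[0.25, 0.05, 0], 1.16, 1],
  [[0.25, 0.05, 0], 1.22, 1],
  [[0.25, 0.05, -0.5], 1.26, 1],
  [[0.25, 0.05, -2], 1.26, 1],
  [[0.25, 0.05, -3.5], 1.26, 1],
  [[0.25, 0.05, -4.5], 1.26, 1],
  [[0.25, 0.05, -5], 1.26, 1],
  [[0.25, 0.05, -5.2], 1.26, 1],
  [[0.25, 0.05, -5.2], 1.26, 1],
  [[0.25, 0.05, -5.2], 1.26, 1],
])

```text
clock: 9.4
tool_pos: [0.571, -0.16, 0.1441]
orientation: [180.0, -0.0, 27.2]
force: [0.8, 0.6, -1.9]
opening: 0.0338
gripper_force: 30.0
```

Run:
```python
from h import *
s=snap('scene')
cv2.imwrite('pics/g4.png',cv2.resize(s['img'][130:260,250:350,::-1],None,fx=4.5,fy=4.5,interpolation=cv2.INTER_CUBIC))
```

```text
(no output)
```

View pics/g4.png

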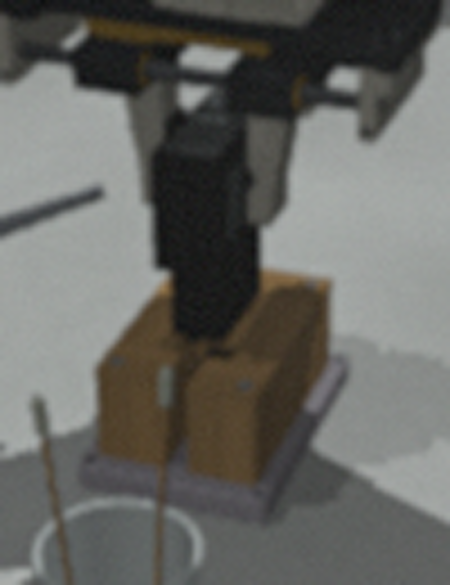

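The neck's underside, at about (293,203), sits just over the socket mouth, with the rib toward the notch. Next a slow descent.

Request:
apply_moves([
  [[0, 0, -0.3], 0, 1],
  [[0, 0, -0.6], 0, 1],
  [[0, 0, -0.9], 0, 1],
  [[0, 0, -1.2], 0, 1],
  [[0, 0, -1.4], 0, 1],
  [[0, 0, -1.4], 0, 1],
])

```text
clock: 9.95
tool_pos: [0.5702, -0.1599, 0.1289]
orientation: [-180.0, 0.1, 27.2]
force: [-0.7, -0.4, -1.7]
opening: 0.0336
gripper_force: 30.0
```

No contact, so it is inside the mouth. Continuing.

Request:
apply_moves([
  [[0, 0, -0.3], 0, 1],
  [[0, 0, -0.6], 0, 1],
  [[0, 0, -0.9], 0, 1],
  [[0, 0, -1.2], 0, 1],
  [[0, 0, -1.5], 0, 1],
  [[0, 0, -1.7], 0, 1],
  [[0, 0, -1.7], 0, 1],
])

```text
clock: 10.53
tool_pos: [0.5703, -0.1599, 0.1119]
orientation: [-180.0, 0.0, 27.2]
force: [-0.1, 0.2, -1.6]
opening: 0.0339
gripper_force: 30.0
```

Request:
apply_moves([
  [[0, 0, -0.2], 0, 1],
  [[0, 0, -0.4], 0, 1],
  [[0, 0, -0.6], 0, 1],
  [[0, 0, -0.8], 0, 1],
  [[0, 0, -1.0], 0, 1],
  [[0, 0, -1.0], 0, 1],
  [[0, 0, -1.0], 0, 1],
])

```text
clock: 11.12
tool_pos: [0.5707, -0.1599, 0.103]
orientation: [180.0, -0.0, 27.2]
force: [-1.6, 0.9, 4.9]
opening: 0.034
gripper_force: 30.0
```

Request:
apply_moves([
  [[0, 0, -0.1], 0, 1],
  [[0, 0, -0.2], 0, 1],
  [[0, 0, -0.3], 0, 1],
  [[0, 0, -0.4], 0, 1],
  [[0, 0, -0.4], 0, 1],
  [[0, 0, -0.4], 0, 1],
])

```text
clock: 11.62
tool_pos: [0.5708, -0.1599, 0.0993]
orientation: [180.0, -0.0, 27.2]
force: [-2.0, 1.7, 7.9]
opening: 0.0338
gripper_force: 30.0
```

Request:
apply_moves([
  [[0, 0, -0.05], 0, 1],
  [[0, 0, -0.1], 0, 1],
  [[0, 0, -0.1], 0, 1],
  [[0, 0, -0.1], 0, 1],
])

```text
clock: 11.95
tool_pos: [0.5707, -0.16, 0.0986]
orientation: [180.0, -0.0, 27.2]
force: [-3.3, 2.6, 9.1]
opening: 0.0338
gripper_force: 30.0
```

Request:
apply_moves([
  [[0, 0, -0.05], 0, 1],
  [[0, 0, -0.1], 0, 1],
  [[0, 0, -0.1], 0, 1],
  [[0, 0, -0.1], 0, 1],
])

```text
clock: 12.28
tool_pos: [0.5707, -0.16, 0.0986]
orientation: [180.0, -0.0, 27.3]
force: [-5.7, 2.7, 17.4]
opening: 0.0338
gripper_force: 30.0
```

Request:
apply_moves([
  [[0, 0, 0], 0, 1],
  [[0, 0, 0], 0, 1],
  [[0, 0, 0], 0, 1],
  [[0, 0, 0], 0, 1],
  [[0, 0, 0], 0, 1],
  [[0, 0, 0], 0, 1],
  [[0, 0, 0], 0, 1],
  [[0, 0, 0], 0, 1],
  [[0, 0, 0], 0, 1],
  [[0, 0, 0], 0, 1],
  [[0, 0, 0], 0, 1],
  [[0, 0, 0], 0, 1],
])

```text
clock: 13.28
tool_pos: [0.5707, -0.16, 0.0986]
orientation: [180.0, -0.0, 27.3]
force: [-5.5, 3.8, 16.1]
opening: 0.0338
gripper_force: 30.0
```

Run:
```python
from h import *
s=snap('scene')
cv2.imwrite('pics/g5.png',cv2.resize(s['img'][140:260,250:350,::-1],None,fx=5,fy=5,interpolation=cv2.INTER_CUBIC))
```

```text
(no output)
```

View pics/g5.png

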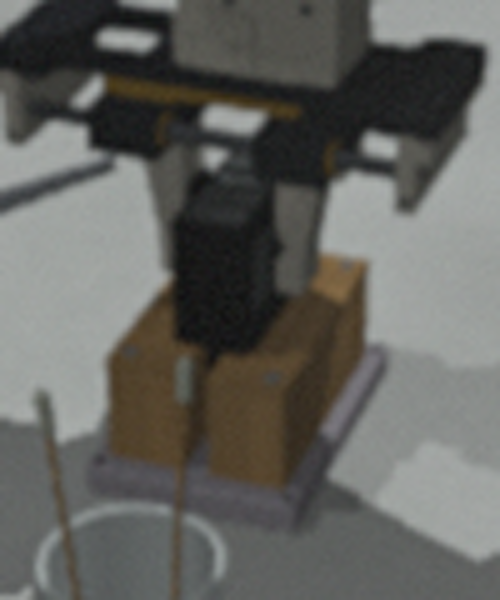

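The shoulders rest flush on the block at about (290,209), and z and force are steady. Holding for the reading.

Request:
apply_moves([
  [[0, 0, 0], 0, 1],
  [[0, 0, 0], 0, 1],
  [[0, 0, 0], 0, 1],
  [[0, 0, 0], 0, 1],
  [[0, 0, 0], 0, 1],
  [[0, 0, 0], 0, 1],
  [[0, 0, 0], 0, 1],
  [[0, 0, 0], 0, 1],
  [[0, 0, 0], 0, 1],
  [[0, 0, 0], 0, 1],
  [[0, 0, 0], 0, 1],
  [[0, 0, 0], 0, 1],
  [[0, 0, 0], 0, 1],
  [[0, 0, 0], 0, 1],
  [[0, 0, 0], 0, 1],
  [[0, 0, 0], 0, 1],
  [[0, 0, 0], 0, 1],
  [[0, 0, 0], 0, 1],
  [[0, 0, 0], 0, 1],
  [[0, 0, 0], 0, 1],
])

```text
clock: 15.0
tool_pos: [0.5707, -0.1599, 0.0985]
orientation: [180.0, -0.0, 27.3]
force: [-7.2, 2.7, 17.3]
opening: 0.0338
gripper_force: 30.0
```

Request:
apply_moves([
  [[0, 0, 0], 0, 1],
  [[0, 0, 0], 0, 1],
  [[0, 0, 0], 0, 1],
  [[0, 0, 0], 0, 1],
  [[0, 0, 0], 0, 1],
  [[0, 0, 0], 0, 1],
  [[0, 0, 0], 0, 1],
  [[0, 0, 0], 0, 1],
  [[0, 0, 0], 0, 1],
  [[0, 0, 0], 0, 1],
  [[0, 0, 0], 0, 1],
  [[0, 0, 0], 0, 1],
  [[0, 0, 0], 0, 1],
  [[0, 0, 0], 0, 1],
  [[0, 0, 0], 0, 1],
  [[0, 0, 0], 0, 1],
  [[0, 0, 0], 0, 1],
  [[0, 0, 0], 0, 1],
  [[0, 0, 0], 0, 1],
  [[0, 0, 0], 0, 1],
])

```text
clock: 16.67
tool_pos: [0.5707, -0.1599, 0.0985]
orientation: [180.0, -0.0, 27.3]
force: [-6.4, 3.1, 18.1]
opening: 0.0335
gripper_force: 30.0
```

```bash
python3 -c "
from plant import ctrl
o=ctrl.get_obs();print(o['tool_pos'],o['force'],o['clock']);print(ctrl.close_job())"
```

```text
[ 0.57072272 -0.15993904  0.09854445] [-6.37582797  3.05339348 18.12055908] 16.6667
the job is handed in; nothing more can be done
None
```

The wide black cartridge is in the socket with its latch tab on the notch side, pressed fully home at 16–18 N for over 4 s, and I handed the job in at 16.7 s with the arm still gripping and holding it down; no verdict came back.

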